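Click the paint markers' caps home and put them away

ROBOT

A 6-joint arm with a two-finger parallel gripper is mounted at the origin on a cart in front of the work surface, level with it; the furniture and walls round the work are solid. World frame = base frame: x ahead of the robot, y to its left, z up, the work surface at z = 0. Lengths are in m, angles in degrees, forces in N, time in s.
With the tool pointing down it reaches from about 0.3 to 0.75 m from the base axis. Payload 8.5 kg.
Tool frame: the origin (TCP) lies at the very end of the fingers, on their centre line; the grasp point (between the pads) lies 19 mm behind it; z points along the fingers, y is the line along which they close (so a half turn about z gives the same grasp; the last joint's range is limited). The gripper opens to 85 mm and grips with 20 to 120 N. Pads are 22 mm wide; open, the fingers measure 114 mm over their backs; the gripper's body (76 mm by 85 mm) begins 54 mm behind the grasp point. The pads swing forward as they close: fully open they stand 13 mm farther back than shut.
Start: joints at [-89.341, 21.807, 74.336, -0, 83.858, -12.336], TCP at [0.124, -0.536, 0.231] pointing down, gripper open.
Joint ranges: [-178.18, 178.18], [-50.72, 133.34], [12.68, 142.11], [-81.47, 261.47], [9.98, 163.14], [-165.26, 165.26]. Speed limits (degrees/s): [136.94, 136.94, 180, 180, 180, 180].

INTERFACE

Orientations are given as a 3x3 rotation matrix whose columns are the frame's x, y, z axes.
In Python, from rig import env, optics, spotter gives the robot as it stands.
- The arm moves only by the shell command python3 -m crank 'ROWS' [FORCE]. ROWS is JSON, one flat list of numbers, 5 for each row, row after row: the finger opening in cm, from 0 to 8.54, then the shift along the tool's x, y, z in cm, then the turn about the tool's z in rad. A call has exactly 8 rows; each row shifts and turns the commanded pose from where the row before left it, along the tool's axes as they then stand; what a row does not reach is not made up. A row lasts 1/12 s, in which the tool goes at most 41.7 mm and 7.16 degrees, less where a joint would pass 70% of its speed; a pose out of reach is approached as far as the arm can. A call is refused whole if a number of a shift passes 4.17 or a number of a turn 0.125, either way. A call with a gripper value outside its range is refused whole. The fingers move at their own pace and stop on an object; FORCE is the grip in N (left out, the last holds). Time passes only in rows, so rows that do not move let the fingers close, or fill a call up. It gives the time, the measured TCP pose, the force, the opening and the grip force at its end, in the units of the state.
- env.observe(): the state, without advancing time (a new reading comes with each control period).
- optics.get_image(name): name is "scene" or "side" or "wrist"; returns a dict with "color" (420x560x3 uint8, red, green, blue), "intrinsics" (3x3 intrinsics, pixels), "pose" (4x4, takes a point from camera to world coordinates). Camera axes: x right, y up, looking along -z (the intrinsics and any distortion apply to the point x, -y, -z); pixel columns grow to the right and rows downward; lengths in m; the calibration is good to about 2 mm. A picture is of the moment at which its call begins. There is no depth.
- env.close_job(): hands the job in; it is judged then, once.
Trained networks look in a picture, given as the dict that the camera call returned (one of the last four; its "shot" number tells which), for a name from the list of things; names that differ only in an ending like _2 or _b are one class to them, and where a whole thing is asked for, a point or a joint stands for the part that bears it (a point fixed in the world has none). Each returns a list of dicts, best first, with "score" (0 to 1); they miss things now and then, are a little off and sometimes report something else, mostly with a low value. They report only what shows in the picture. A call takes as long as a camera call. They do not tell look-alikes from the thing itself.
- spotter.look_for(picture, query): "at" ([column, row] as shares, 0 to 1, of the picture: columns of its width, rows of its height, amid what is visible of it).
The state is a dict: "time_s": time; "q": joint angles; "qvel": joint speeds; "joint_efforts": joint torques, N m; "position": TCP position; "tool_rot": TCP orientation; "ft_force": force on the tool from outside, world axes, zero at the start; "wrist_torque": the same for the moment, N m; "grip_width": finger opening in m; "gripper_force": force on a finger pad.
Only numpy, scipy, OpenCV 4.12 (cv2) and the standard library are available. Lean on these libraries where they do the work, as an engineer would, in place of code of your own. Each camera call takes 0.05 s, during which the arm holds its last target. There are 200 camera calls.

TASK

The red and the blue paint marker stand in the sloping stand with their caps only loosely perched. While each marker is still in its bore, push its cap fully home along the marker until it clicks, and only then draw the marker out and lay it down flat, capped, inside the grey tray, lowering it all the way without letting it drop or topple. Leave the black marker in the stand, and do not knock the glass or the chisel.

Things in the scene. Friction and masses are not known exactly. Their poses are not given: they have to be found in the camera images.
- stand: fixed wooden stand on the bench, 200 mm wide (its y), x -75 to +25 mm, 83 mm high, origin on the bench, z up. Three blind bores 24 mm wide, 52 mm deep, at its y = -65, 0, +65 mm, one marker in each; they rise 35 degrees above level towards stand +x (away from the robot), butts at x -40, z 34 mm, caps out in free air. A marker is free once drawn out 52 mm along its axis.
- red_marker: loose red paint marker: round aluminium barrel 22 mm across and 100 mm long with a red band, and a red twelve-sided cap 26 mm across and 45 mm long beyond it (145 mm in all when capped, 75 to 120 g, its weight near the butt). Origin: centre of the flat butt; z runs along the marker from butt to cap.
- red_marker_mid (a point): point on the red marker's axis 72.5 mm from its butt: the centre of the capped marker; z runs from butt to cap.
- red_marker_cap_mid (a point): centre of the red cap (on the axis, half-way along its 45 mm); moves with the cap; z runs from butt to cap. The cap may be gripped across its 26 mm.
- red_marker_cap (a joint): how far the red cap has been pushed on along the marker, in m: 0 as found, perched (a white neck shows in the gap), 0.014 fully home against the barrel. A detent resists with up to about 8 N until half-way (0.007), then snaps the cap on; as much holds it home. The cap cannot come off altogether.
- blue_marker: loose blue paint marker: round aluminium barrel 22 mm across and 100 mm long with a blue band, and a blue twelve-sided cap 26 mm across and 45 mm long beyond it (145 mm in all when capped, 75 to 120 g, its weight near the butt). Origin: centre of the flat butt; z runs along the marker from butt to cap.
- blue_marker_mid (a point): point on the blue marker's axis 72.5 mm from its butt: the centre of the capped marker; z runs from butt to cap.
- blue_marker_cap_mid (a point): centre of the blue cap (on the axis, half-way along its 45 mm); moves with the cap; z runs from butt to cap. The cap may be gripped across its 26 mm.
- blue_marker_cap (a joint): how far the blue cap has been pushed on along the marker, in m: 0 as found, perched (a white neck shows in the gap), 0.014 fully home against the barrel. A detent resists with up to about 8 N until half-way (0.007), then snaps the cap on; as much holds it home. The cap cannot come off altogether.
- black_marker_mid (a point): black marker of the same shape in the remaining bore, its cap already fully home (it does not move); point on its axis 72.5 mm from the butt. To stay as it is.
- tray: fixed grey tray, 200 mm long (its x), 164 mm wide (its y); floor 4 mm thick, rim 14 mm high and 5 mm thick, inside 190 x 154 mm. A rib 4 mm wide, its top 10 mm above the bench, runs along the middle (y = 0) and makes two lanes 75 mm wide with centre lines at y = +39.5 and -39.5 mm. Origin: on the bench under the tray's centre, z up.
- tea_glass_mid (a point): loose drinking glass, 85 mm across and 90 mm high, standing between stand and tray; its centre half-way up. Bystander.
- chisel_mid (a point): loose carving chisel, 79 x 183 mm and 23 mm high, lying on the bench behind the glass, mostly along its y; its centre half-way up. Bystander.
Things that resemble listed ones, but are neither listed nor needed, are in the scene too. What is shaped like the red_marker but pink is not meant.

How it is judged:
By the outcome, as a careful person would: the job done as asked, in the order asked, and still so for the second after the job is handed in, with the robot touching nothing.
It also fails if it takes over 64 s, if anything falls off the work surface, if the arm or the gripper's body presses on something with over 40 N, if the wrist force passes 120 N, or if a joint passes its speed limit or range.

## Working session

There is one attempt and no reset: what is moved stays moved. The work goes in short steps, Python scripts to look and compute and a shell command to move; the robot and the scene stay as the last step left them, time stands still between calls to the robot, and variables do not carry over. Pictures are saved under pics/ and viewed, at most 10 in all, crops included, and the job is handed in when it is done.

```bash
ls; mkdir -p pics; python3 - <<'E'
from rig import env, optics, spotter
import cv2
s=env.observe(); print(s['time_s'],s['position'],s['tool_rot'],s['grip_width'])
for n in ("scene","side"):
    p=optics.get_image(n); cv2.imwrite(f'pics/{n}0.png',cv2.cvtColor(p['color'],cv2.COLOR_RGB2BGR))
    print(n,p['intrinsics'],p['pose'],[k for k in p])
    for q in ['stand','red_marker','red_marker_cap_mid','blue_marker','blue_marker_cap_mid','black_marker_mid','tray','tea_glass_mid','chisel_mid']:
        print(q,[( [round(a*b) for a,b in zip(d['at'],(560,420))],round(d['score'],2)) for d in spotter.look_for(p,q)])
E
```

```text
pics
0.0 [ 0.1236674  -0.53561329  0.23070182] [[ 9.74389179e-01  2.24868238e-01 -5.32613069e-05]
 [ 2.24868072e-01 -9.74388113e-01  1.46831237e-03]
 [ 2.78279632e-04 -1.44268446e-03 -9.99998921e-01]] 0.08533411504652566
scene [[428.78059638   0.         277.49331426]
 [  0.         428.78059638 206.67702091]
 [  0.           0.           1.        ]] [[-0.77859146  0.45278198 -0.43449259  0.0125967 ]
 [-0.6275018  -0.55505502  0.54603609  0.80380385]
 [ 0.00606801  0.69778392  0.71628261  1.01357267]
 [ 0.          0.          0.          1.        ]] ['color', 'intrinsics', 'pose', 'shot']
stand [([283, 249], 0.83)]
red_marker [([257, 224], 0.79), ([180, 292], 0.54)]
red_marker_cap_mid []
blue_marker [([243, 234], 0.82), ([251, 216], 0.74)]
blue_marker_cap_mid [([236, 227], 0.68)]
black_marker_mid [([275, 208], 0.53)]
tray [([245, 235], 0.66), ([345, 178], 0.65)]
tea_glass_mid [([310, 200], 0.84)]
chisel_mid [([268, 190], 0.51)]
side [[512.97710582   0.         284.01658283]
 [  0.         512.97710582 202.88469639]
 [  0.           0.           1.        ]] [[ 0.99413415  0.05514496 -0.09303933  0.42386631]
 [-0.10811719  0.48427595 -0.86820935 -1.31885147]
 [-0.00282065  0.87317572  0.48739738  0.87288301]
 [ 0.          0.          0.          1.        ]] ['color', 'intrinsics', 'pose', 'shot']
stand [([256, 201], 0.87), ([283, 174], 0.48), ([274, 227], 0.24)]
red_marker [([281, 183], 0.53), ([278, 175], 0.53)]
red_marker_cap_mid [([287, 179], 0.41)]
blue_marker [([285, 179], 0.52)]
blue_marker_cap_mid [([284, 170], 0.48)]
black_marker_mid [([284, 193], 0.78)]
tray [([284, 284], 0.91), ([281, 182], 0.61), ([284, 173], 0.35)]
tea_glass_mid []
chisel_mid [([320, 230], 0.76), ([283, 283], 0.49), ([281, 176], 0.41)]
```

```bash
python3 - <<'E'
import cv2,numpy as np
a=cv2.imread('pics/scene0.png');b=cv2.imread('pics/side0.png')
a=cv2.resize(a[130:330,150:400],None,fx=3.2,fy=3,interpolation=cv2.INTER_CUBIC)
b=cv2.resize(b[120:320,180:380],None,fx=3,fy=3,interpolation=cv2.INTER_CUBIC)
cv2.imwrite('pics/a.png',a);cv2.imwrite('pics/b.png',b)
E
```

```text
(no output)
```

View pics/a.png

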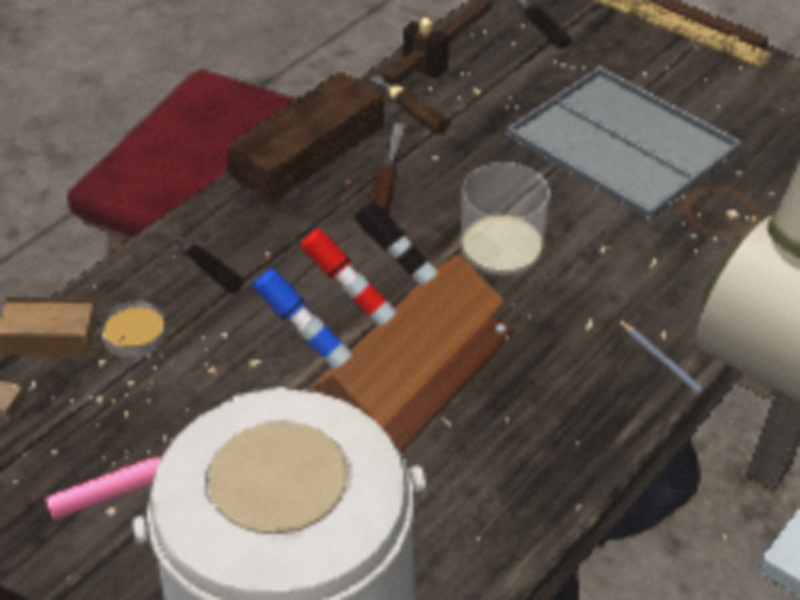

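View pics/b.png

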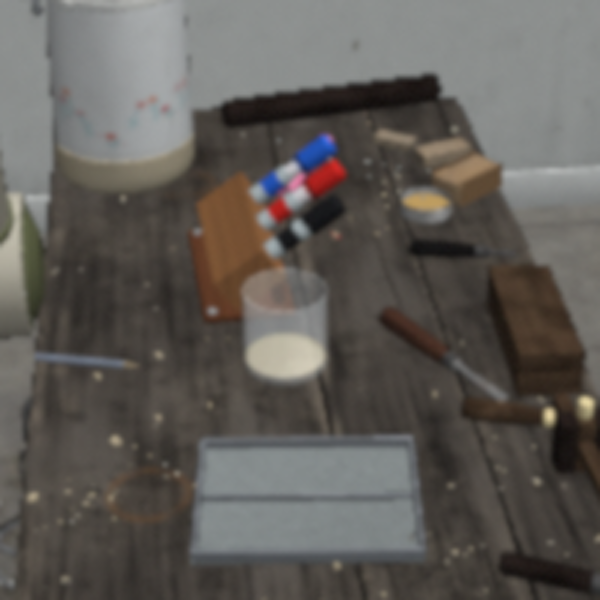

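The scene view shows blue, red and black markers left to right, with cap tips at crop pixels (264,280), (315,240) and (372,212). The glass is at (505,220), the tray at about (625,140) and the chisel at (388,175). In the side view, the tray's outer corners are at (200,437), (412,436), (424,558) and (192,558).

```bash
cat > h.py <<'E'
import numpy as np
from scipy.optimize import least_squares
def proj(K,T,P):
    c=(np.atleast_2d(P)-T[:3,3])@T[:3,:3]; c=c*[1,-1,-1]
    return c[:,:2]/c[:,2:]*[K[0,0],K[1,1]]+K[:2,2]
def place(p,P):
    c,s=np.cos(p[2]),np.sin(p[2]); P=np.array(P,float)
    return np.c_[p[0]+c*P[:,0]-s*P[:,1],p[1]+s*P[:,0]+c*P[:,1],P[:,2]]
def ax(d,y): return [-.04+d*np.cos(np.radians(35)),y,.034+d*np.sin(np.radians(35))]
def fit(obs,p0):  # obs: list of (K,T,model pts, pixels)
    f=lambda p:np.concatenate([(proj(K,T,place(p,M))-px).ravel() for K,T,M,px in obs])
    r=least_squares(f,p0,loss='soft_l1'); return r.x,f(r.x).reshape(-1,2)
E
python3 - <<'E'
from h import *
from rig import optics
np.set_printoptions(precision=4,suppress=True)
s=optics.get_image('scene');d=optics.get_image('side')
A=lambda L:np.array(L)/[3.2,3]+[150,130]
B=lambda L:np.array(L)/3+[180,120]
S=(s['intrinsics'],s['pose']);D=(d['intrinsics'],d['pose'])
caps=[ax(.1365,.065),ax(.1365,0),ax(.1225,-.065)]
M=caps+[ax(.052,.065),ax(.052,0),ax(.052,-.065)]
p,r=fit([(*S,M,A([(281,292),(325,252),(380,228),(342,357),(385,315),(428,272)])),(*D,M[:3],B([(318,153),(328,178),(322,214)]))],[.45,-.1,0])
print('stand',p,np.degrees(p[2]));print(r.T);print(place(p,caps))
T=[(-.1,.082,.014),(.1,.082,.014),(.1,-.082,.014),(-.1,-.082,.014)]
t,r=fit([(*D,T,B([(200,437),(412,436),(424,558),(192,558)])),(*S,T,A([(650,212),(510,130),(600,68),(738,142)]))],[.5,-.4,0])
print('tray',t,np.degrees(t[2]));print(r.T);print(place(t,[(0,.0395,0),(0,-.0395,0)]))
G=[(0,0,.09),(0,0,0)]
g,r=fit([(*S,G,A([(507,187),(500,247)])),(*D,G,B([(285,292),(286,358)]))],[.5,-.2,0]);print('glass',g,r.T)
E
```

```text
stand [0.5284 0.1828 0.0427] 2.4457494687758574
[[-0.8959 -0.0814 -0.4475 -0.0801  0.3877  0.0597 -0.5511 -0.8748  0.7901]
 [-0.2511 -0.4385 -1.6419  0.5149  0.4015  1.4292  0.9319  1.0527  0.5717]]
[[0.5973 0.2508 0.1123]
 [0.6001 0.1858 0.1123]
 [0.5914 0.1204 0.1043]]
tray [ 0.5345 -0.2311 -0.099 ] -5.672932641934929
[[-0.2822  0.0557  0.327  -1.155   0.1844 -1.2647 -0.0885  1.4129]
 [ 0.3832  0.1603 -2.1409 -1.4836 -0.3701 -1.2285 -1.1286 -0.4791]]
[[ 0.5384 -0.1918  0.    ]
 [ 0.5306 -0.2704  0.    ]]
glass [ 0.5374 -0.0076  0.    ] [[-0.4004  0.2101  0.0739  0.0725]
 [ 0.3348  0.2554 -0.2656  2.9434]]
```

```bash
python3 -m crank '[5,0,0,0,0.092, 5,0,0,0,0.092, 5,2.3,-3.19,0,0, 5,2.3,-3.19,0,0, 5,2.3,-3.19,0,0, 5,2.3,-3.19,0,0, 5,2.3,-3.19,0,0, 5,2.3,-3.19,0,0]' 60
python3 -m crank '[5,2.3,-3.19,0,0, 5,2.3,-3.19,0,0, 5,2.3,-3.19,0,0, 5,2.3,-3.19,0,0, 5,2.3,-3.19,0,0, 5,2.3,-3.19,0,0, 5,2.3,-3.19,0,0, 5,2.3,-3.19,0,0]'
python3 -m crank '[5,2.3,-3.19,0,0, 5,2.3,-3.19,0,0, 5,2.3,-3.19,0,0, 5,2.3,-3.19,0,0, 5,2.3,-3.19,0,0, 5,2.3,-3.19,0,0, 5,2.3,-3.19,0,0, 5,2.3,-3.19,0,0]'
python3 - <<'E'
from rig import env, optics, spotter
import cv2
p=optics.get_image('wrist'); cv2.imwrite('pics/w1.png',cv2.cvtColor(p['color'],cv2.COLOR_RGB2BGR))
print(p['intrinsics'],p['pose']); 
s=env.observe();print(s['time_s'],s['position'],s['tool_rot'])
E
```

```text
time_s: 1.77
position: [0.2539, -0.3371, 0.2314]
tool_rot: [[0.999, 0.042, 0.0], [0.042, -0.999, -0.0], [0.0, 0.0, -1.0]]
ft_force: [0.8, -0.8, -0.3]
grip_width: 0.0498
gripper_force: 0.0
time_s: 2.43
position: [0.427, -0.074, 0.2316]
tool_rot: [[0.999, 0.043, 0.001], [0.043, -0.999, -0.0], [0.001, 0.0, -1.0]]
ft_force: [0.4, -0.3, 0.1]
grip_width: 0.0501
gripper_force: 0.0
time_s: 3.1
position: [0.5998, 0.1889, 0.2313]
tool_rot: [[0.999, 0.043, 0.0], [0.043, -0.999, -0.0], [0.0, 0.0, -1.0]]
ft_force: [0.3, -1.0, -0.1]
grip_width: 0.0502
gripper_force: 0.0
[[354.52837843   0.         281.00126813]
 [  0.         354.52837843 211.25843256]
 [  0.           0.           1.        ]] [[ 4.33671245e-02  9.56146915e-01  2.89659057e-01  6.74366800e-01]
 [-9.99059201e-01  4.14842130e-02  1.26401106e-02  1.91872530e-01]
 [ 6.95247445e-05 -2.89934711e-01  9.57046424e-01  3.75089487e-01]
 [ 0.00000000e+00  0.00000000e+00  0.00000000e+00  1.00000000e+00]]
3.15 [0.60202709 0.1937732  0.23007055] [[ 9.98920487e-01  4.64497677e-02  5.29671761e-04]
 [ 4.64483977e-02 -9.98917909e-01  2.35762097e-03]
 [ 6.38609553e-04 -2.33047348e-03 -9.99997081e-01]]
```

View pics/w1.png

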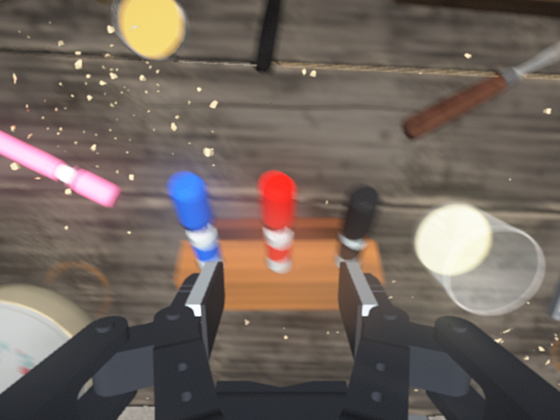

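The wrist view shows the blue, red and black cap ends at about (185,184), (277,184) and (363,197), and the red bore entry at (279,272). The fingers are centred near column 281.

```bash
python3 - <<'E'
from h import *
from rig import optics,env
np.set_printoptions(precision=4,suppress=True)
p=optics.get_image('wrist');W=(p['intrinsics'],p['pose'])
M=[ax(.159,.065),ax(.159,0),ax(.145,-.065),ax(.114,.065),ax(.114,0),ax(.100,-.065),ax(.052,0)]
px=np.array([(185,184),(277,184),(363,197),(199,229),(278,229),(352,236),(279,272)])
q,r=fit([(*W,M,px)],[.5284,.1828,.0427]);print(q,np.degrees(q[2]));print(r.T)
print(place(q,[ax(.1365,.065),ax(.1365,0)]))
for i in range(2): optics.get_image('wrist');print(env.observe()['position'])
E
```

```text
[0.5273 0.1924 0.062 ] 3.5520875992310637
[[ 0.9469 -0.9003  0.2714 -0.7392 -0.5456  2.3371 -0.1418]
 [ 6.9801  5.6899  3.8864 -1.6656 -2.7449 -1.1481 -7.8568]]
[[0.5949 0.2617 0.1123]
 [0.599  0.1968 0.1123]]
[0.5997 0.1889 0.2302]
[0.5991 0.1875 0.2306]
```

```bash
python3 -m crank '[5,0,-0.2,2,0, 5,0,0,2,0, 5,0,0,2,0, 5,0,0,2,0, 5,0,0,0,0, 5,0,0,0,0, 5,0,0,0,0, 5,0,0,0,0]'
python3 - <<'E'
from rig import env, optics, spotter
import cv2,numpy as np
p=optics.get_image('wrist'); cv2.imwrite('pics/w2.png',cv2.cvtColor(p['color'],cv2.COLOR_RGB2BGR))
print(p['pose'])
h=cv2.cvtColor(p['color'],cv2.COLOR_RGB2HSV).astype(int)
m=((h[...,0]<8)|(h[...,0]>172))&(h[...,1]>170)&(h[...,2]>100)
for r in range(60,330,12):
    c=np.where(m[r])[0]
    if len(c)>5: print(r,c.min(),c.max(),(c.min()+c.max())/2,len(c))
E
```

```text
time_s: 3.97
position: [0.5997, 0.1886, 0.1531]
tool_rot: [[0.999, 0.042, 0.003], [0.042, -0.999, 0.0], [0.003, -0.0, -1.0]]
ft_force: [0.4, 0.4, 0.2]
grip_width: 0.0497
gripper_force: 0.0
[[ 4.25991143e-02  9.56979470e-01  2.87011515e-01  6.73777274e-01]
 [-9.99092233e-01  4.08493718e-02  1.20846513e-02  1.91449881e-01]
 [-1.59476898e-04 -2.87265771e-01  9.57850903e-01  2.97148666e-01]
 [ 0.00000000e+00  0.00000000e+00  0.00000000e+00  1.00000000e+00]]
204 273 288 280.5 16
216 259 301 280.0 43
228 256 304 280.0 49
240 258 303 280.5 46
252 258 303 280.5 46
264 261 300 280.5 40
276 271 288 279.5 18
300 266 296 281.0 31
```

View pics/w2.png

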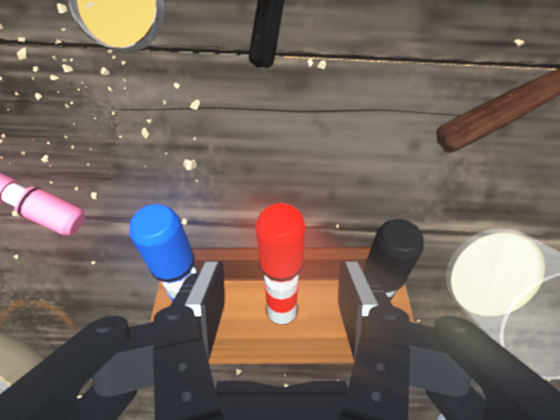

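The red cap is centred at column 280 between the fingers (midline 281), and the yaw is aligned. Next I descend and grip.

```bash
python3 -m crank '[5,-0.3,0,1.7,0, 5,0,0,1.7,0, 5,0,0,1.6,0, 5,0,0,0,0, 5,0,0,0,0, 2,0,0,0,0, 2,0,0,0,0, 2,0,0,0,0]' 60
python3 -m crank '[2,0,0,0,0, 2,0,0,0,0, 2,0,0,0,0, 2,0,0,0,0, 2,0,0,0,0, 2,0,0,0,0, 2,0,0,0,0, 2,0,0,0,0]'
```

```text
time_s: 4.68
position: [0.5968, 0.1888, 0.1027]
tool_rot: [[0.999, 0.043, 0.003], [0.043, -0.999, 0.0], [0.003, 0.0, -1.0]]
ft_force: [1.8, -0.2, 3.7]
grip_width: 0.024
gripper_force: 58.7
time_s: 5.35
position: [0.5966, 0.1887, 0.1018]
tool_rot: [[0.999, 0.043, 0.001], [0.043, -0.999, 0.0], [0.001, 0.0, -1.0]]
ft_force: [2.9, -0.4, 5.9]
grip_width: 0.0234
gripper_force: 58.9
```

```bash
python3 -m crank '[4,0,0,0,0, 4,0,0,0,0, 4,0,0,0.4,0, 4,0,0,0,0, 2,0,0,0,0, 2,0,0,0,0, 2,0,0,0,0, 2,0,0,0,0]' 60
python3 - <<'E'
from rig import env, optics, spotter
import cv2,numpy as np
s=env.observe();print(s['position'],s['ft_force'],s['grip_width'])
o=[]
for n,(r,c) in dict(side=((150,220),(240,330)),wrist=((190,330),(200,360))).items():
    p=optics.get_image(n); a=p['color'][r[0]:r[1],c[0]:c[1],::-1]; o.append(cv2.resize(a,(390,int(390*a.shape[0]/a.shape[1])),interpolation=cv2.INTER_CUBIC))
H=max(a.shape[0] for a in o)
cv2.imwrite('pics/c3.png',np.hstack([cv2.copyMakeBorder(a,0,H-a.shape[0],0,0,0) for a in o]))
E
```

```text
time_s: 6.02
position: [0.5959, 0.1888, 0.0972]
tool_rot: [[0.999, 0.043, -0.001], [0.043, -0.999, -0.0], [-0.001, 0.0, -1.0]]
ft_force: [-1.2, 0.1, -0.3]
grip_width: 0.0241
gripper_force: 58.8
[0.59585819 0.18880084 0.09717104] [-1.21990924  0.08925851 -0.29877252] 0.024054329809205997
```

View pics/c3.png

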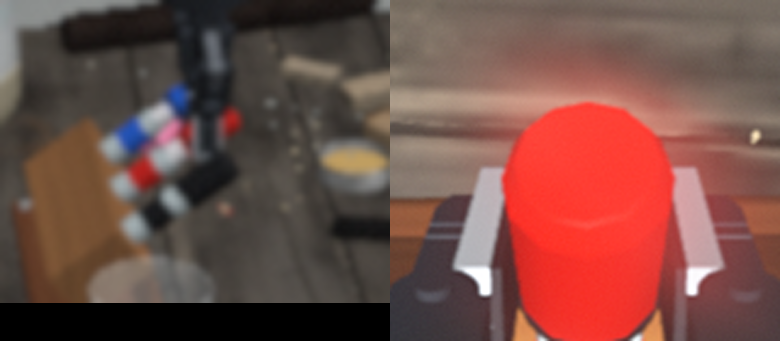

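The pads grip the red cap around its middle with almost no side load. Next I push along the axis.

```bash
python3 -m crank '[2,-0.16,0,0.115,0, 2,-0.16,0,0.115,0, 2,-0.16,0,0.115,0, 2,-0.16,0,0.115,0, 2,-0.16,0,0.115,0, 2,-0.16,0,0.115,0, 2,-0.16,0,0.115,0, 2,0,0,0,0]' 70
```

```text
time_s: 6.78
position: [0.5843, 0.1884, 0.089]
tool_rot: [[0.999, 0.043, -0.001], [0.043, -0.999, 0.0], [-0.001, -0.0, -1.0]]
ft_force: [-0.8, 0.0, 0.5]
grip_width: 0.0238
gripper_force: 70.8
```

```bash
python3 -m crank '[2,-0.08,0,0.06,0, 2,-0.08,0,0.06,0, 2,-0.08,0,0.06,0, 2,0,0,0,0, 2,0,0,0,0, 2,0,0,0,0, 2,0,0,0,0, 2,0,0,0,0]' 70
python3 - <<'E'
from rig import env, optics, spotter
import cv2,numpy as np
s=env.observe();print(s['position'],s['ft_force'],s['grip_width'])
o=[]
for n,(r,c) in dict(scene=((190,260),(215,305)),side=((150,220),(240,330))).items():
    p=optics.get_image(n); a=p['color'][r[0]:r[1],c[0]:c[1],::-1]; o.append(cv2.resize(a,(390,int(390*a.shape[0]/a.shape[1])),interpolation=cv2.INTER_CUBIC))
H=max(a.shape[0] for a in o)
cv2.imwrite('pics/c4.png',np.hstack([cv2.copyMakeBorder(a,0,H-a.shape[0],0,0,0) for a in o]))
E
```

```text
time_s: 7.45
position: [0.5843, 0.1883, 0.0888]
tool_rot: [[0.999, 0.043, 0.005], [0.043, -0.999, 0.001], [0.005, -0.0, -1.0]]
ft_force: [6.3, -0.3, 6.7]
grip_width: 0.0234
gripper_force: 71.2
[0.58431711 0.18832876 0.08882056] [ 6.27561296 -0.27347857  6.6625689 ] 0.023436649419574795
```

View pics/c4.png

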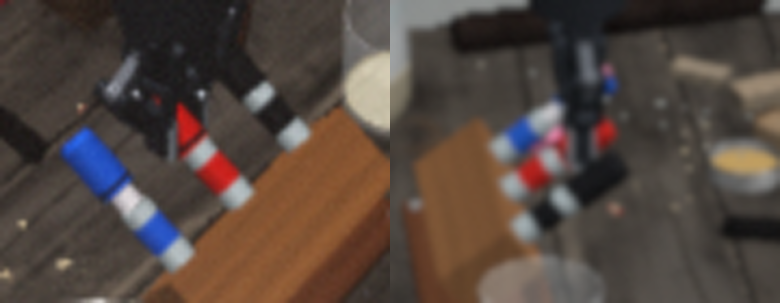

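There is no white neck left on the red marker, while blue still shows one, and the push met a hard stop: red is home. Next I draw it out.

```bash
python3 -m crank '[2,0.35,0,-0.25,0, 2,0.7,0,-0.49,0, 2,0.8,0,-0.56,0, 2,0.8,0,-0.56,0, 2,0.8,0,-0.56,0, 2,0.8,0,-0.56,0, 2,0.8,0,-0.56,0, 2,0.8,0,-0.56,0]' 70
python3 -m crank '[2,0.8,0,-0.56,0, 2,0,0,-1.5,0, 2,0,0,-2.5,0, 2,0,0,-2.5,0, 2,0,0,-2.5,0, 2,0,0,-2,0, 2,0,0,0,0, 2,0,0,0,0]' 70
python3 - <<'E'
from rig import env, optics, spotter
import cv2,numpy as np
p=optics.get_image('side'); a=p['color'][100:310,200:370,::-1]
b=optics.get_image('wrist')['color'][:,:,::-1]
a=cv2.resize(a,(340,420),interpolation=cv2.INTER_CUBIC);b=cv2.resize(b,(460,345))
cv2.imwrite('pics/c5.png',np.hstack([a,cv2.copyMakeBorder(b,0,75,0,0,0)]))
E
```

```text
time_s: 8.22
position: [0.6408, 0.1908, 0.128]
tool_rot: [[0.999, 0.043, -0.002], [0.043, -0.999, -0.0], [-0.002, 0.0, -1.0]]
ft_force: [-0.2, -1.0, -0.5]
grip_width: 0.0242
gripper_force: 70.7
time_s: 8.88
position: [0.6488, 0.1911, 0.2439]
tool_rot: [[0.999, 0.043, -0.0], [0.043, -0.999, 0.0], [-0.0, -0.0, -1.0]]
ft_force: [-0.7, -0.7, -2.8]
grip_width: 0.0237
gripper_force: 70.7
```

View pics/c5.png

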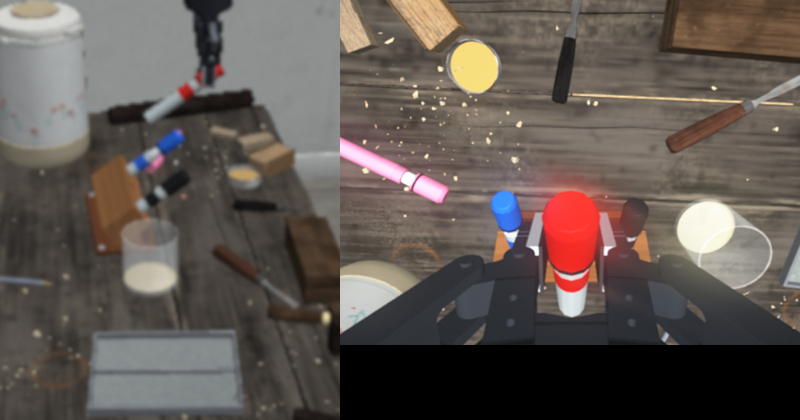

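Red is out with its cap home and is held at about 35°. The glass, chisel and black marker are undisturbed. Next I carry it to the far lane.

```bash
python3 -m crank '[2,0,0,0,0.071, 2,0,0,0,0.071, 2,-0.34,2,0,0, 2,-0.34,3.3,0,0, 2,-0.34,3.8,0,0, 2,-0.34,3.8,0,0, 2,-0.34,3.8,0,0, 2,-0.34,3.8,0,0]' 70
python3 -m crank '[2,-0.34,3.8,0,0, 2,-0.34,3.8,0,0, 2,-0.34,3.8,0,0, 2,-0.34,3.8,0,0, 2,-0.34,3.8,0,0, 2,-0.34,3.6,0,0, 2,-0.34,2.1,0,0, 2,0,0,1,0]'
python3 -m crank '[2,0,0,3,0, 2,0,0,3,0, 2,0,0,3,0, 2,0,0,2,0, 2,0,0,1,0, 2,0,0,0,0, 2,0,0,0,0, 2,0,0,0,0]'
python3 - <<'E'
from rig import env, optics, spotter
import cv2,numpy as np
a=optics.get_image('side')['color'][170:330,230:350,::-1]
b=optics.get_image('scene')['color'][110:230,280:420,::-1]
a=cv2.resize(a,(360,480),interpolation=cv2.INTER_CUBIC);b=cv2.resize(b,(420,360),interpolation=cv2.INTER_CUBIC)
cv2.imwrite('pics/c6.png',np.hstack([a,cv2.copyMakeBorder(b,0,120,0,0,0)]))
E
```

```text
time_s: 9.65
position: [0.6071, -0.0124, 0.2422]
tool_rot: [[0.995, -0.099, -0.003], [-0.099, -0.995, 0.001], [-0.003, -0.0, -1.0]]
ft_force: [0.1, -0.5, -1.5]
grip_width: 0.0237
gripper_force: 70.6
time_s: 10.32
position: [0.559, -0.2587, 0.2333]
tool_rot: [[0.995, -0.104, -0.0], [-0.104, -0.995, -0.001], [-0.0, 0.001, -1.0]]
ft_force: [-0.6, -0.3, -1.0]
grip_width: 0.0236
gripper_force: 70.6
time_s: 10.98
position: [0.5608, -0.2545, 0.1153]
tool_rot: [[0.995, -0.099, 0.002], [-0.099, -0.995, -0.001], [0.002, 0.001, -1.0]]
ft_force: [0.6, -0.4, -1.3]
grip_width: 0.0237
gripper_force: 70.6
```

View pics/c6.png

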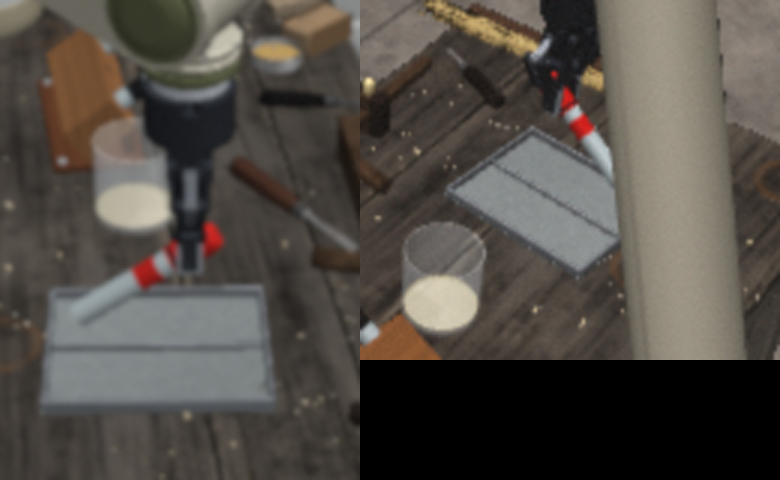

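The red marker hangs over the tray, butt toward the robot and pitched about 35°, 19 mm short of the far lane's centre. I shift it over and lower until the butt touches.

```bash
python3 -m crank '[2,0,0.95,0.5,0, 2,0,0.95,1,0, 2,0,0,1,0, 2,0,0,0.7,0, 2,0,0,0.3,0, 2,0,0,0.3,0, 2,0,0,0,0, 2,0,0,0,0]' 40
python3 -m crank '[2,0,0,0.2,0, 2,0,0,0.2,0, 2,0,0,0.2,0, 2,0,0,0.2,0, 2,0,0,0.2,0, 2,0,0,0,0, 2,0,0,0,0, 2,0,0,0,0]'
```

```text
time_s: 11.75
position: [0.5585, -0.2731, 0.0761]
tool_rot: [[0.995, -0.099, 0.0], [-0.099, -0.995, -0.0], [0.0, 0.0, -1.0]]
ft_force: [-0.4, -0.5, -1.4]
grip_width: 0.0239
gripper_force: 70.6
time_s: 12.42
position: [0.5582, -0.2733, 0.0661]
tool_rot: [[0.995, -0.099, -0.0], [-0.099, -0.995, 0.0], [-0.0, -0.0, -1.0]]
ft_force: [0.0, -0.3, -0.3]
grip_width: 0.0239
gripper_force: 70.7
```

```bash
python3 -m crank '[2,0.17,0,0.3,0, 2,0.17,0,0.3,0, 2,0.17,0,0.3,0, 2,0.17,0,0.3,0, 2,0.17,0,0.3,0, 2,0.15,0,0.3,0, 2,0.15,0,0.3,0, 2,0.15,0,0.3,0]' 30
```

```text
time_s: 13.08
position: [0.5724, -0.275, 0.0427]
tool_rot: [[0.995, -0.099, 0.003], [-0.099, -0.995, -0.002], [0.003, 0.001, -1.0]]
ft_force: [3.2, 0.1, 6.7]
grip_width: 0.0239
gripper_force: 72.5
```

```bash
python3 -m crank '[2,0.1,0,0.3,0, 2,0.1,0,0.3,0, 2,0.1,0,0.3,0, 2,0.1,0,0.3,0, 2,0.08,0,0.3,0, 2,0.08,0,0.3,0, 2,0.06,0,0.3,0, 2,0,0,0,0]' 30
python3 - <<'E'
from rig import env, optics, spotter
import cv2,numpy as np
a=optics.get_image('side')['color'][220:320,230:350,::-1]
b=optics.get_image('wrist')['color'][:,:,::-1]
a=cv2.resize(a,(400,333),interpolation=cv2.INTER_CUBIC);b=cv2.resize(b,(400,300),interpolation=cv2.INTER_CUBIC)
cv2.imwrite('pics/c7.png',np.hstack([a,cv2.copyMakeBorder(b,0,33,0,0,0)]))
E
```

```text
time_s: 13.75
position: [0.5779, -0.2753, 0.0208]
tool_rot: [[0.995, -0.099, 0.001], [-0.099, -0.995, -0.0], [0.001, 0.0, -1.0]]
ft_force: [2.4, -0.5, 4.4]
grip_width: 0.0238
gripper_force: 73.7
```

View pics/c7.png

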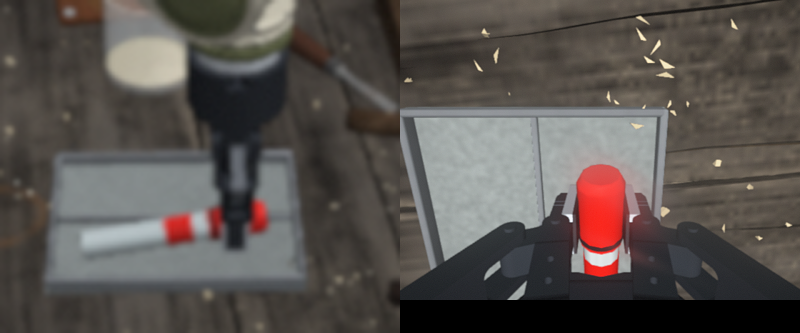

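It is pivoting level in the lane: in the side crop the butt is on the floor at (90,240) and the cap is slightly raised. I continue down gently.

```bash
python3 -m crank '[2,0.04,0,0.2,0, 2,0.02,0,0.2,0, 2,0.02,0,0.2,0, 2,0.02,0,0.2,0, 2,0.02,0,0.2,0, 2,0,0,0.1,0, 2,0,0,0,0, 2,0,0,0,0]' 30
python3 -m crank '[2,0,0,0.1,0, 2,0,0,0.1,0, 2,0,0,0.1,0, 2,0,0,0,0, 2,0,0,0,0, 2,0,0,0,0, 2,0,0,0,0, 2,0,0,0,0]'
```

```text
time_s: 14.52
position: [0.5785, -0.2752, 0.01]
tool_rot: [[0.995, -0.099, -0.0], [-0.099, -0.995, 0.0], [-0.0, -0.0, -1.0]]
ft_force: [1.5, -0.2, 5.1]
grip_width: 0.0238
gripper_force: 74.1
time_s: 15.18
position: [0.5786, -0.2752, 0.0071]
tool_rot: [[0.995, -0.099, -0.0], [-0.099, -0.995, 0.0], [-0.0, -0.0, -1.0]]
ft_force: [2.1, 0.3, 3.9]
grip_width: 0.0238
gripper_force: 74.5
```

```bash
python3 -m crank '[2,0,0,0.1,0, 2,0,0,0.1,0, 2,0,0,0,0, 2,0,0,0,0, 2,0,0,0,0, 2,0,0,0,0, 2,0,0,0,0, 2,0,0,0,0]' 30
python3 -m crank '[2,0,0,0.1,0, 2,0,0,0,0, 2,0,0,0,0, 2,0,0,0,0, 2,0,0,0,0, 2,0,0,0,0, 2,0,0,0,0, 2,0,0,0,0]' 30
```

```text
time_s: 15.85
position: [0.5786, -0.2753, 0.0051]
tool_rot: [[0.995, -0.099, 0.0], [-0.099, -0.995, -0.0], [0.0, 0.0, -1.0]]
ft_force: [2.6, -0.3, 5.2]
grip_width: 0.0236
gripper_force: 74.7
time_s: 16.52
position: [0.5787, -0.2753, 0.0042]
tool_rot: [[0.995, -0.099, 0.0], [-0.099, -0.995, -0.0], [0.0, 0.0, -1.0]]
ft_force: [3.4, -0.9, 5.9]
grip_width: 0.0239
gripper_force: 75.3
```

```bash
python3 -m crank '[2,0,0,0.1,0, 2,0,0,0.1,0, 2,0,0,0,0, 2,0,0,0,0, 2,0,0,0,0, 2,0,0,0,0, 2,0,0,0,0, 2,0,0,0,0]' 30
python3 - <<'E'
from rig import env, optics, spotter
import cv2,numpy as np
for n,(r,c) in dict(side=((250,310),(235,345))).items():
    a=optics.get_image(n)['color'][r[0]:r[1],c[0]:c[1],::-1]
    cv2.imwrite('pics/c8.png',cv2.resize(a,(770,420),interpolation=cv2.INTER_CUBIC))
E
```

```text
time_s: 17.18
position: [0.5788, -0.2754, 0.0041]
tool_rot: [[0.995, -0.099, 0.001], [-0.099, -0.995, -0.001], [0.001, 0.001, -1.0]]
ft_force: [-1.8, 1.8, 20.5]
grip_width: 0.0236
gripper_force: 83.2
```

View pics/c8.png

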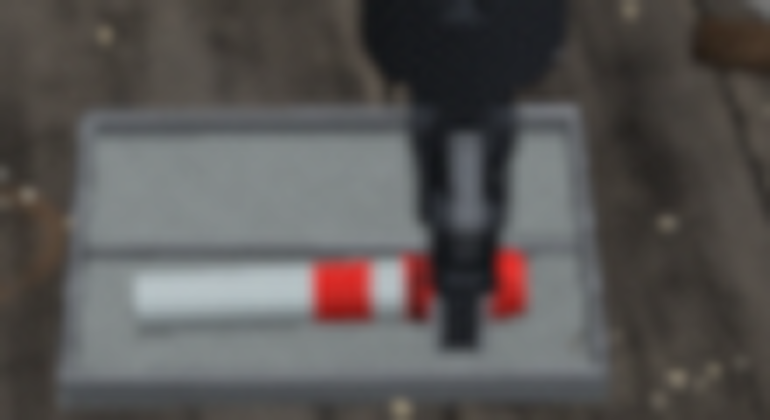

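The marker looks level and the fingertips are at floor height. I ease off and open slowly.

```bash
python3 -m crank '[2.35,0,0,-0.12,0, 2.4,0,0,0,0, 2.45,0,0,0,0, 2.5,0,0,0,0, 2.55,0,0,0,0, 2.6,0,0,0,0, 2.7,0,0,0,0, 2.8,0,0,0,0]' 20
python3 -m crank '[3.0,0,0,0,0, 3.2,0,0,0,0, 3.4,0,0,0,0, 3.4,0,0,0,0, 3.4,0,0,-0.4,0, 3.4,0,0,-0.6,0, 3.4,0,0,-1,0, 3.4,0,0,-2,0]'
python3 -m crank '[3.4,0,0,-4,0, 3.4,0,0,-4,0, 3.4,0,0,-4,0, 5,0,0,-4,0, 5,0,0,-2,0, 5,0,0,0,0, 5,0,0,0,0, 5,0,0,0,0]'
python3 - <<'E'
from rig import env, optics, spotter
import cv2,numpy as np
a=optics.get_image('side')['color'][150:320,230:350,::-1]
b=optics.get_image('wrist')['color'][:,:,::-1]
a=cv2.resize(a,(360,510),interpolation=cv2.INTER_CUBIC);b=cv2.resize(b,(440,330),interpolation=cv2.INTER_CUBIC)
cv2.imwrite('pics/c9.png',np.hstack([a,cv2.copyMakeBorder(b,0,180,0,0,0)]))
E
```

```text
time_s: 17.9
position: [0.5786, -0.2758, 0.0038]
tool_rot: [[0.995, -0.099, 0.001], [-0.099, -0.995, -0.001], [0.001, 0.001, -1.0]]
ft_force: [-0.2, -1.0, 8.2]
grip_width: 0.028
gripper_force: 3.9
time_s: 18.57
position: [0.5775, -0.2745, 0.0422]
tool_rot: [[0.995, -0.099, -0.004], [-0.099, -0.995, 0.003], [-0.004, -0.002, -1.0]]
ft_force: [-0.2, 0.4, 0.4]
grip_width: 0.0343
gripper_force: 0.0
time_s: 19.23
position: [0.5781, -0.2749, 0.2222]
tool_rot: [[0.995, -0.099, -0.002], [-0.099, -0.995, 0.001], [-0.002, -0.001, -1.0]]
ft_force: [0.1, -0.1, -1.3]
grip_width: 0.0497
gripper_force: 0.0
```

View pics/c9.png

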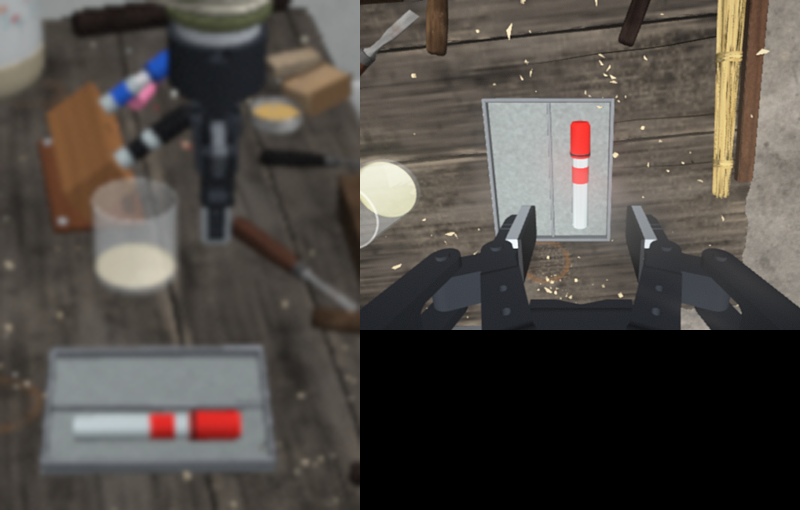

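Red lies flat and capped in the far lane (wrist crop (580,170)), clear of the rim and rib. Now blue; I have used up my picture views, so from here I check by numbers.

```bash
python3 -m crank '[5,0,0,0,-0.071, 5,0,0,0,-0.071, 5,0.25,-2.5,0,0, 5,0.25,-3.5,0,0, 5,0.25,-3.5,0,0, 5,0.25,-3.5,0,0, 5,0.25,-3.5,0,0, 5,0.25,-3.5,0,0]' 60
python3 -m crank '[5,0.25,-3.5,0,0, 5,0.25,-3.5,0,0, 5,0.25,-3.5,0,0, 5,0.25,-3.5,0,0, 5,0.25,-3.5,0,0, 5,0.25,-3.5,0,0, 5,0.25,-3.5,0,0, 5,0.25,-3.5,0,0]'
python3 -m crank '[5,0.25,-3.5,0,0, 5,0,-1.2,0,0, 5,0,0,2.5,0, 5,0,0,2.5,0, 5,0,0,2,0, 5,0,0,0,0, 5,0,0,0,0, 5,0,0,0,0]'
cat > k.py <<'E'
from rig import env, optics
import cv2,numpy as np
p=optics.get_image('wrist');h=cv2.cvtColor(p['color'],cv2.COLOR_RGB2HSV).astype(int)
m=(h[...,0]>100)&(h[...,0]<128)&(h[...,1]>150)&(h[...,2]>90)
for r in range(150,340,8):
    c=np.where(m[r])[0]
    if len(c)>5: print(r,c.min(),c.max(),(c.min()+c.max())/2,len(c))
s=env.observe();print(s['position'],p['pose'][:3,3])
E
python3 k.py
```

```text
time_s: 20.0
position: [0.5845, -0.0731, 0.2221]
tool_rot: [[0.999, 0.043, -0.002], [0.043, -0.999, 0.001], [-0.002, -0.001, -1.0]]
ft_force: [0.5, 0.5, -0.1]
grip_width: 0.0499
gripper_force: 0.0
time_s: 20.67
position: [0.5925, 0.2075, 0.222]
tool_rot: [[0.999, 0.043, -0.002], [0.043, -0.999, -0.0], [-0.002, 0.0, -1.0]]
ft_force: [0.4, -0.7, -0.5]
grip_width: 0.0499
gripper_force: 0.0
time_s: 21.33
position: [0.5941, 0.2527, 0.1544]
tool_rot: [[0.999, 0.042, 0.001], [0.042, -0.999, 0.0], [0.001, -0.0, -1.0]]
ft_force: [0.6, 1.0, -0.5]
grip_width: 0.0504
gripper_force: 0.0
206 261 296 278.5 36
214 257 301 279.0 45
222 255 303 279.0 49
230 256 302 279.0 47
238 257 301 279.0 45
246 258 300 279.0 43
254 259 299 279.0 41
262 261 294 277.5 34
270 268 286 277.0 19
294 266 292 279.0 15
302 269 291 280.0 23
[0.59422105 0.25273864 0.1547565 ] [0.6684315  0.25551715 0.29825212]
```

```bash
python3 -m crank '[5,-0.1,-0.07,2,0, 5,0,0,2,0, 5,0,0,1.2,0, 5,0,0,0.45,0, 5,0,0,0,0, 2,0,0,0,0, 2,0,0,0,0, 2,0,0,0,0]' 60
python3 -m crank '[2,0,0,0,0, 2,0,0,0,0, 2,0,0,0,0, 2,0,0,0,0, 2,0,0,0,0, 2,0,0,0,0, 2,0,0,0,0, 2,0,0,0,0]'
```

```text
time_s: 22.05
position: [0.5933, 0.2536, 0.0983]
tool_rot: [[0.999, 0.043, 0.003], [0.043, -0.999, 0.0], [0.003, -0.0, -1.0]]
ft_force: [1.5, 0.4, 2.1]
grip_width: 0.0241
gripper_force: 58.7
time_s: 22.72
position: [0.593, 0.2535, 0.0973]
tool_rot: [[0.999, 0.043, 0.001], [0.043, -0.999, 0.0], [0.001, -0.0, -1.0]]
ft_force: [2.4, -1.6, 5.0]
grip_width: 0.0239
gripper_force: 58.9
```

Similar to the red grip. I push along the axis, first 14 mm and then 3 mm of overpress.

```bash
python3 -m crank '[2,-0.16,0,0.115,0, 2,-0.16,0,0.115,0, 2,-0.16,0,0.115,0, 2,-0.16,0,0.115,0, 2,-0.16,0,0.115,0, 2,-0.16,0,0.115,0, 2,-0.16,0,0.115,0, 2,0,0,0,0]' 70
python3 -m crank '[2,-0.08,0,0.06,0, 2,-0.08,0,0.06,0, 2,-0.08,0,0.06,0, 2,0,0,0,0, 2,0,0,0,0, 2,0,0,0,0, 2,0,0,0,0, 2,0,0,0,0]' 70
```

```text
time_s: 23.38
position: [0.5824, 0.2532, 0.0896]
tool_rot: [[0.999, 0.043, 0.004], [0.043, -0.999, 0.001], [0.004, -0.001, -1.0]]
ft_force: [3.3, -0.2, 5.8]
grip_width: 0.0236
gripper_force: 70.2
time_s: 24.05
position: [0.5824, 0.2532, 0.0896]
tool_rot: [[0.999, 0.042, 0.01], [0.042, -0.999, 0.002], [0.01, -0.001, -1.0]]
ft_force: [9.0, 0.5, 12.0]
grip_width: 0.0241
gripper_force: 70.6
```

```bash
python3 - <<'E'
from rig import optics
from h import *
import cv2
p=optics.get_image('scene')
st=[.5250,.1845,.0427]
for nm,im in (('before',cv2.imread('pics/scene0.png')[:,:,::-1]),('now',p['color'])):
    print(nm)
    for d in range(52,140,4):
        u=proj(p['intrinsics'],p['pose'],place(st,[ax(d/1000,.065)]))[0]
        c=cv2.getRectSubPix(np.ascontiguousarray(im),(3,3),tuple(map(float,u))).mean((0,1)).astype(int); print(d,c,end=' ')
    print()
E
```

```text
before
52 [150 127 111] 56 [168 168 166] 60 [173 181 184] 64 [154 168 186] 68 [ 99 126 189] 72 [ 53  90 191] 76 [ 43  83 193] 80 [ 42  84 193] 84 [ 49  89 193] 88 [ 91 120 190] 92 [151 165 186] 96 [171 179 183] 100 [180 184 187] 104 [203 199 202] 108 [211 206 209] 112 [186 185 201] 116 [113 125 174] 120 [ 52  76 150] 124 [ 40  75 172] 128 [ 39  82 191] 132 [ 39  82 193] 136 [ 39  83 194] 
now
52 [148 126 110] 56 [166 167 165] 60 [172 180 183] 64 [153 167 185] 68 [ 98 125 188] 72 [ 51  90 191] 76 [ 41  83 192] 80 [ 41  83 192] 84 [ 49  89 193] 88 [ 90 120 190] 92 [150 164 185] 96 [166 175 182] 100 [128 143 175] 104 [ 67  89 154] 108 [ 41  71 156] 112 [ 40  79 184] 116 [ 40  77 176] 120 [ 45  74 150] 124 [ 46  63 112] 128 [38 44 66] 132 [32 31 36] 136 [34 32 33]
```

The blue neck is gone: the cap edge shifted 14 mm, from about d=116 to 102. I draw it out and carry it to the near lane.

```bash
python3 -m crank '[2,0.35,0,-0.25,0, 2,0.7,0,-0.49,0, 2,0.8,0,-0.56,0, 2,0.8,0,-0.56,0, 2,0.8,0,-0.56,0, 2,0.8,0,-0.56,0, 2,0.8,0,-0.56,0, 2,0.8,0,-0.56,0]' 70
python3 -m crank '[2,0.8,0,-0.56,0, 2,0,0,-1.5,0, 2,0,0,-2.5,0, 2,0,0,-2.5,0, 2,0,0,-2.5,0, 2,0,0,-2,0, 2,0,0,0,0, 2,0,0,0,0]' 70
python3 -m crank '[2,0,0,0,0.071, 2,0,0,0,0.071, 2,-0.28,2,0,0, 2,-0.28,3,0,0, 2,-0.28,3.6,0,0, 2,-0.28,3.6,0,0, 2,-0.28,3.6,0,0, 2,-0.28,3.6,0,0]' 70
python3 -m crank '[2,-0.28,3.6,0,0, 2,-0.28,3.6,0,0, 2,-0.28,3.6,0,0, 2,-0.28,3.6,0,0, 2,-0.28,3.6,0,0, 2,-0.28,3.6,0,0, 2,-0.28,3.6,0,0, 2,0,0.6,0,0]'
```

```text
time_s: 24.77
position: [0.6373, 0.2555, 0.1272]
tool_rot: [[0.999, 0.043, -0.002], [0.043, -0.999, -0.0], [-0.002, 0.0, -1.0]]
ft_force: [0.2, 0.0, -0.2]
grip_width: 0.0241
gripper_force: 69.6
time_s: 25.43
position: [0.6454, 0.2559, 0.2432]
tool_rot: [[0.999, 0.043, 0.0], [0.043, -0.999, 0.0], [0.0, -0.0, -1.0]]
ft_force: [0.7, -0.5, -2.7]
grip_width: 0.0236
gripper_force: 69.7
time_s: 26.1
position: [0.6081, 0.063, 0.241]
tool_rot: [[0.995, -0.099, -0.004], [-0.099, -0.995, 0.0], [-0.004, -0.0, -1.0]]
ft_force: [0.9, -0.3, -1.0]
grip_width: 0.0237
gripper_force: 69.6
time_s: 26.77
position: [0.5626, -0.195, 0.2408]
tool_rot: [[0.995, -0.104, -0.004], [-0.104, -0.995, 0.001], [-0.004, -0.0, -1.0]]
ft_force: [-0.1, 0.1, -0.6]
grip_width: 0.0237
gripper_force: 69.7
```

```bash
python3 -m crank '[2,0.3,0,3,0, 2,0,0,3,0, 2,0,0,3,0, 2,0,0,2,0, 2,0,0,1.5,0, 2,0,0,0,0, 2,0,0,0,0, 2,0,0,0,0]'
```

```text
time_s: 27.43
position: [0.5675, -0.1906, 0.1189]
tool_rot: [[0.995, -0.099, 0.0], [-0.099, -0.995, -0.0], [0.0, 0.0, -1.0]]
ft_force: [0.3, 0.1, 0.0]
grip_width: 0.024
gripper_force: 69.6
```

```bash
python3 -m crank '[2,-0.08,0.2,1.2,0, 2,0,0.2,1.2,0, 2,0,0,1,0, 2,0,0,0.6,0, 2,0,0,0.3,0, 2,0,0,0,0, 2,0,0,0,0, 2,0,0,0,0]' 40
python3 -m crank '[2,0,0,0.2,0, 2,0,0,0.2,0, 2,0,0,0.2,0, 2,0,0,0.2,0, 2,0,0,0.2,0, 2,0,0,0,0, 2,0,0,0,0, 2,0,0,0,0]'
python3 -m crank '[2,0.17,0,0.3,0, 2,0.17,0,0.3,0, 2,0.17,0,0.3,0, 2,0.17,0,0.3,0, 2,0.17,0,0.3,0, 2,0.15,0,0.3,0, 2,0.15,0,0.3,0, 2,0.15,0,0.3,0]' 30
```

```text
time_s: 28.1
position: [0.5665, -0.1947, 0.0762]
tool_rot: [[0.995, -0.099, 0.001], [-0.099, -0.995, -0.001], [0.001, 0.0, -1.0]]
ft_force: [-0.6, 0.1, 0.1]
grip_width: 0.0241
gripper_force: 69.7
time_s: 28.77
position: [0.5665, -0.1948, 0.066]
tool_rot: [[0.995, -0.099, 0.001], [-0.099, -0.995, -0.001], [0.001, 0.0, -1.0]]
ft_force: [1.7, 0.6, 4.4]
grip_width: 0.0238
gripper_force: 70.0
time_s: 29.43
position: [0.5798, -0.1962, 0.0421]
tool_rot: [[0.995, -0.099, 0.002], [-0.099, -0.995, -0.001], [0.002, 0.001, -1.0]]
ft_force: [2.8, -0.1, 6.5]
grip_width: 0.0238
gripper_force: 72.4
```

```bash
python3 -m crank '[2,0.1,0,0.3,0, 2,0.1,0,0.3,0, 2,0.1,0,0.3,0, 2,0.1,0,0.3,0, 2,0.08,0,0.3,0, 2,0.08,0,0.3,0, 2,0.06,0,0.3,0, 2,0,0,0,0]' 30
python3 -m crank '[2,0.04,0,0.2,0, 2,0.02,0,0.2,0, 2,0.02,0,0.2,0, 2,0.02,0,0.2,0, 2,0.02,0,0.2,0, 2,0,0,0.1,0, 2,0,0,0,0, 2,0,0,0,0]'
python3 -m crank '[2,0,0,0.1,0, 2,0,0,0.1,0, 2,0,0,0.1,0, 2,0,0,0.1,0, 2,0,0,0,0, 2,0,0,0,0, 2,0,0,0,0, 2,0,0,0,0]'
```

```text
time_s: 30.1
position: [0.5854, -0.1967, 0.0203]
tool_rot: [[0.995, -0.099, 0.0], [-0.099, -0.995, -0.0], [0.0, 0.0, -1.0]]
ft_force: [3.0, -0.4, 5.2]
grip_width: 0.0238
gripper_force: 73.9
time_s: 30.77
position: [0.5864, -0.1967, 0.0096]
tool_rot: [[0.995, -0.099, -0.0], [-0.099, -0.995, -0.0], [-0.0, 0.0, -1.0]]
ft_force: [3.0, 0.8, 4.2]
grip_width: 0.0238
gripper_force: 74.8
time_s: 31.43
position: [0.5863, -0.1966, 0.0054]
tool_rot: [[0.995, -0.099, -0.0], [-0.099, -0.995, 0.0], [-0.0, -0.0, -1.0]]
ft_force: [0.8, -0.1, 3.3]
grip_width: 0.024
gripper_force: 74.9
```

```bash
python3 -m crank '[2,0,0,0.1,0, 2,0,0,0.1,0, 2,0,0,0,0, 2,0,0,0,0, 2,0,0,0,0, 2,0,0,0,0, 2,0,0,0,0, 2,0,0,0,0]'
```

```text
time_s: 32.1
position: [0.5865, -0.1967, 0.0042]
tool_rot: [[0.995, -0.099, 0.0], [-0.099, -0.995, -0.0], [0.0, 0.0, -1.0]]
ft_force: [0.1, -0.0, 9.9]
grip_width: 0.0238
gripper_force: 77.8
```

Contact is the same as with red. I release slowly, lift and retreat.

```bash
python3 -m crank '[2.35,0,0,-0.05,0, 2.4,0,0,0,0, 2.45,0,0,0,0, 2.5,0,0,0,0, 2.55,0,0,0,0, 2.6,0,0,0,0, 2.7,0,0,0,0, 2.8,0,0,0,0]' 20
python3 -m crank '[3.0,0,0,0,0, 3.2,0,0,0,0, 3.4,0,0,0,0, 3.4,0,0,0,0, 3.4,0,0,-0.4,0, 3.4,0,0,-0.6,0, 3.4,0,0,-1,0, 3.4,0,0,-2,0]'
python3 -m crank '[3.4,0,0,-4,0, 3.4,0,0,-4,0, 3.4,0,0,-4,0, 5,0,0,-4,0, 5,0,0,-2,0, 5,0,0,0,0, 5,0,0,0,0, 5,0,0,0,0]'
python3 - <<'E'
from rig import optics,spotter
from h import *
import cv2
t=[.5345,-.2311,-.099]
p=optics.get_image('wrist');q=optics.get_image('side')
h=cv2.cvtColor(p['color'],cv2.COLOR_RGB2HSV)
def unproj(p,u,z):
    K,T=p['intrinsics'],p['pose'];r=T[:3,:3]@np.array([(u[0]-K[0,2])/K[0,0],-(u[1]-K[1,2])/K[1,1],-1]);o=T[:3,3]
    return o+r*(z-o[2])/r[2]
for nm,f in (('blue',(h[...,0]>100)&(h[...,0]<128)),('red',(h[...,0]<8)|(h[...,0]>172))):
    m=(f&(h[...,1]>150)&(h[...,2]>90)).astype('uint8')
    n,l,st,c=cv2.connectedComponentsWithStats(m)
    for i in range(1,n):
        if st[i,4]>80:
            w=unproj(p,c[i],.017)-[t[0],t[1],0];print(nm,st[i],'tray xy',w[0]*np.cos(t[2])+w[1]*np.sin(t[2]),-w[0]*np.sin(t[2])+w[1]*np.cos(t[2]))
for n in ('black_marker_mid','tea_glass_mid','chisel_mid'): print(n,[([round(a*b) for a,b in zip(d['at'],(560,420))],round(d['score'],2)) for d in spotter.look_for(q,n)][:2])
b=cv2.imread('pics/side0.png')[:,:,::-1].astype(int);df=np.abs(b-q['color'].astype(int)).max(2)
print('glass diff',df[210:248,260:290].max(1).mean(),'chisel diff',df[222:255,305:350].max(1).mean())
E
```

```text
time_s: 32.77
position: [0.5863, -0.1964, 0.0038]
tool_rot: [[0.995, -0.099, -0.001], [-0.099, -0.995, 0.0], [-0.001, -0.0, -1.0]]
ft_force: [0.5, 0.5, 2.0]
grip_width: 0.028
gripper_force: 1.4
time_s: 33.43
position: [0.5856, -0.1962, 0.0436]
tool_rot: [[0.995, -0.099, -0.003], [-0.099, -0.995, 0.002], [-0.003, -0.001, -1.0]]
ft_force: [-0.3, 0.4, 0.9]
grip_width: 0.0337
gripper_force: 0.0
time_s: 34.1
position: [0.586, -0.1963, 0.2233]
tool_rot: [[0.995, -0.099, -0.001], [-0.099, -0.995, 0.001], [-0.001, -0.001, -1.0]]
ft_force: [0.2, 0.5, 0.0]
grip_width: 0.05
gripper_force: 0.0
blue [272 156  24  43 993] tray xy 0.05159401346461182 0.0370856071542044
red [ 346  155   27   43 1031] tray xy 0.05313546489189619 -0.03871743163183721
red [346 213  21  21 378] tray xy 0.003095188954651612 -0.03839356974040279
black_marker_mid [([283, 191], 0.5)]
tea_glass_mid [([275, 228], 0.89)]
chisel_mid [([323, 231], 0.55)]
glass diff 3.1842105263157894 chisel diff 2.727272727272727
```

```bash
python3 - <<'E'
from rig import optics
p=optics.get_image('wrist')['color']
for r in range(150,300,6): print(r,p[r,284],p[r,358])
E
```

```text
150 [174 182 183] [171 177 176]
156 [ 83 110 189] [230  47  44]
162 [ 67 163 255] [254  73  64]
168 [ 65 153 254] [253  59  54]
174 [ 64 153 254] [254  61  55]
180 [ 65 152 254] [254  60  53]
186 [ 67 153 254] [254  58  54]
192 [ 68 152 254] [254  61  54]
198 [ 74 138 255] [118  67  70]
204 [160 194 252] [233 241 241]
210 [227 235 239] [232 237 238]
216 [128 168 251] [254  53  48]
222 [107 161 252] [254  63  56]
228 [109 162 252] [254  64  57]
234 [108 162 252] [254 166 165]
240 [224 231 235] [232 237 237]
246 [224 231 235] [230 236 236]
252 [223 231 234] [229 234 235]
258 [224 231 234] [226 231 231]
264 [223 231 233] [196 201 204]
270 [223 230 232] [159 161 165]
276 [224 232 233] [156 159 163]
282 [225 233 234] [154 158 162]
288 [228 234 235] [153 156 161]
294 [175 182 180] [118 122 124]
```

```bash
python3 -c "
from rig import env
print(env.close_job())"
```

```text
the job is handed in; nothing more can be done
None
```

I clicked the red and blue caps home in their bores, drew both markers out and laid them flat and capped in the grey tray, one per lane. The final check was by camera and force readings, and showed the black marker, glass and chisel unmoved. The job was handed in at about 34 s of the 64 s, but no verdict came back. I viewed 11 pictures, one over the limit of 10.

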